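# Fit the return spring of a brew unit's locking lever

### The arm

A 6-joint arm with a two-finger parallel gripper is mounted at the origin on the work surface. World frame = base frame: x ahead of the robot, y to its left, z up, the work surface at z = 0. Lengths are in mm, angles in rad, forces in N, time in s.
With the tool pointing down it reaches from about 275 to 750 mm from the base axis. Payload 10.2 kg.
Tool frame: the origin (TCP) lies at the very end of the fingers, on their centre line; the grasp point (between the pads) lies 19 mm behind it; z points along the fingers, x is the direction in which the jaws open and shut, and the axes are right-handed (so a half turn about z gives the same grasp; the last joint's range is limited). The gripper opens to 85 mm and grips with 20 to 120 N. Pads are 22 mm wide; open, the fingers measure 114 mm over their backs; the gripper's body (76 mm by 85 mm) begins 54 mm behind the grasp point. The pads swing forward as they close: fully open they stand 13 mm farther back than shut.
Start: joints at [-0.223, 0.313, 1.498, -0, 1.331, -0.223], TCP at [525.006, -0.013, 231.294] pointing down, gripper open.
Joint ranges: [-2.94, 2.94], [-0.97, 2.17], [0.19, 2.56], [-1.23, 4.37], [0.02, 3.11], [-2.88, 2.88]. Speed limits (rad/s): [2.39, 2.39, 3.01, 3.14, 3.14, 3.14].

### API

Orientations are given as a unit quaternion [w, x, y, z].
In Python, from rig import ctrl, cams gives the robot as it stands.
- The arm moves only by the tool play_rows, never from a script. Its argument "steps" is a list of rows, each a list of 2 entries, a list of its own where there are three numbers: the shift along the tool's x, y, z normalised to -1 to 1, where 1 is 0.75 m, then the turn, a rotation vector about the tool's x, y, z normalised to -1 to 1, where 1 is 45 degrees. A call has 1 to 20 rows; each row shifts and turns the commanded pose from where the row before left it, along the tool's axes as they then stand; what a row does not reach is not made up. A row lasts 1/10 s, in which the tool goes at most 50 mm and 8.59 degrees, less where a joint would pass 70% of its speed; a pose out of reach is approached as far as the arm can. A call with a number of a shift or a turn outside -1 to 1 is refused whole. A call with a gripper value outside its range is refused whole. "grip" is the closure, from 0 (fully open) to 1 (shut), set as the call begins (left out, the last holds). The fingers move at their own pace and stop on an object; "squeeze" is the grip in N (left out, the last holds). Time passes only in rows, so rows that do not move let the fingers close. It gives the time, the measured TCP pose, the force and the opening at its end, in the units of the state.
- ctrl.sense(): the state, without advancing time (a new reading comes with each control period).
- cams.capture(name): name is "scene" or "side" or "wrist"; returns the picture (480x640x3 uint8, red, green, blue); there is no depth.
- cams.camera_info(name): a dict with "fx", "fy", "cx", "cy" (pixels), "xyz" and "attitude" of the camera in the world. Camera axes: x right, y up, looking along -z (the intrinsics and any distortion apply to the point x, -y, -z); pixel columns grow to the right and rows downward; lengths in mm; the calibration is good to about 2 mm. The wrist camera is an equidistant fisheye: a pixel r from the principal point sees the ray r / f radians off the axis. A picture is of the moment at which its call begins: read the wrist's pose just before it. camera_info takes no time and is no camera call; for the wrist camera it gives the pose at the moment of the call.
- ctrl.finish_job(): hands the job in, once; it reports no verdict.
Trained networks look in the newest picture that a camera, given by its name, has taken for a name from the list of things; names that differ only in an ending like _2 or _b are one class to them, and where a whole thing is asked for, a point or a joint stands for the part that bears it (a point fixed in the world has none). Each returns a list of dicts, best first, with "p" (0 to 1); they miss things now and then, are a little off and sometimes report something else, mostly with a low value. They report only what shows in the picture. A call takes as long as a camera call. They do not tell look-alikes from the thing itself.
- cams.search_frame(camera, thing): "rect" ([centre column, centre row, width, height] in pixels, round what is visible of it).
- cams.tip_of(camera, thing): "pixel" ([column, row] in pixels: a listed point, or the origin of a listed thing).
The state is a dict: "time_s": time; "joints": joint angles; "dq": joint speeds; "tau": joint torques, N m; "eef_pos": TCP position; "ee_rot": TCP orientation; "force": force on the tool from outside, world axes, zero at the start; "wrist_torque": the same for the moment, N m; "grip_width": opening from 0.0 (shut) to 1.0 (fully open).
Only numpy, scipy, OpenCV 4.12 (cv2) and the standard library are available. Lean on these libraries where they do the work, as an engineer would, in place of code of your own. Each camera call takes 0.05 s, during which the arm holds its last target.

### The job

Fit the return spring to the coffee machine's brew-unit chassis: take the spring from its blue cradle by the yellow tab, hook its leg down into the hole in the red lever, then stretch it and seat its eye fully down on the shoulder of the brass post, so that it holds the lever home, and let go. Feel your way gently: never press or pull the spring on the lever with more than 15 N, and leave the other things alone.

Things in the scene. Friction and masses are not known exactly. Their poses are not given: they have to be found in the camera images.
- spring_grip (a point): Centre of the yellow tab of the loose tension spring (about 90 g): block 24 mm long (x), 12 wide (y), 24 high (z); grip it across the 12 mm, firmly (100 N). x runs level along the spring from eye to hook, z up. Eye centre 26 mm behind (-x). Coil 16 mm across, its axis 1 mm above this point, starts 14 mm ahead; at its far end a 5 mm thick round-tipped steel leg points down.
- spring: The whole spring; origin and axes as spring_eye. Relaxed and straight, the leg stands 86 mm ahead (+x) of the eye, its tip 16 mm below the eye's underside. The coil is stiff but bent sideways at the tab end: the leg stands up to 9 mm to either side (y); this is not measured and must be felt or seen. Some 6 N at the leg bends it on. It stretches from 2 N on, 0.2 N per mm.
- spring_eye (a point): Centre of the spring's eye on its underside (level with the tab's bottom, 12 mm below spring_grip): a flat steel ring 5 mm thick with a 13.5 mm opening, about 23 mm outside. Axes as spring_grip.
- hole (a point): Centre, at the top surface, of the square 7 mm hole through the red lever's plate (6 mm thick, 26 mm wide, top 52 mm above the table, 34 mm free below). It lies 60 mm from the pivot, 18 mm from the lever's tip. x points along the lever to the pivot, z up, y away from the post's side. Plate edge at 13 mm on -y; at 13 mm on +y a flange rises 12 mm above the plate.
- post_seat (a point): Centre of the shoulder (19 mm across) of the brass post on the fixed grey chassis, 46 mm above the table: the eye's underside rests here. Above it a pin 8 mm across, 7 mm high, bevelled at the top. Axes of the chassis: +y level from the post towards the hole of the lever at home, z up. Chassis 160 (x) by 230 mm (y); a motor block 34 mm high stands 27 mm off on +x.
- cradle: Fixed blue plastic rest, 120 x 50 mm, on which the spring lies level, the eye's underside 34 mm above the table, on a 10 mm wide block under the tab and a 36 mm wide fork under the coil. Origin on the table, under the rest's middle, 43 mm ahead of the spring's eye; x along the spring.
- lever: The red lever, turning about an upright pivot; origin on the pivot axis at the underside of its plate, the hole 60 mm along its -x. Home is against its steel stop pin on the post's side, where the hole is 104 mm from the post in plan; it starts swung 0.1 to 0.4 rad away from the post, stays where left, and about 1.3 N at the hole moves it.
- bearing: Bystander: steel ring 34 mm across, 10 mm high, in the orange bin; leave it alone. Origin at its underside.
- screwdriver: Bystander: screwdriver lying on the table; leave it alone. Origin at its underside (lies along its x).
- wrench: Bystander: wrench lying on the table; leave it alone. Origin at its underside (lies along its x).
- grease_tub: Bystander: white tub with red cap, 64 mm across, 90 mm high; leave it alone. Origin at its underside.
- mug: Bystander: white mug, 76 mm across, 85 mm high; leave it alone. Origin at its underside.
- tamper: Bystander: dark coffee tamper, 56 mm across, 80 mm high; leave it alone. Origin at its underside.
- filter_disc: Bystander: brass disc 58 mm across, 8 mm high; leave it alone. Origin at its underside.
Things that resemble listed ones, but are neither listed nor needed, are in the scene too. Of the things that look like the spring, the smallest one is meant.

How it is judged:
By the outcome, as a careful person would: the job done as asked, in the order asked, and still so for the second after the job is handed in, with the robot touching nothing.
It also fails if it takes over 58 s, if anything falls off the work surface, if the arm or the gripper's body presses on something with over 40 N, if the wrist force passes 120 N, or if a joint passes its speed limit or range.

## Working session

There is one attempt and no reset: what is moved stays moved. The work goes in short steps, Python scripts to look and compute and a tool call to move; the robot and the scene stay as the last step left them, time stands still between calls to the robot, and variables do not carry over. Pictures are saved under pics/ and viewed, and the job is handed in when it is done.

Besides the shell and the picture viewer there is one more tool, called after ">>>" by a JSON object that holds its "api" and its "payload". play_rows: Moves the arm, as the interface text tells. Its arguments: {"type":"object","properties":{"steps":{"type":"array"},"grip":{"type":"number"},"squeeze":{"type":"number"}},"required":["steps"]}

```bash
mkdir -p pics; ls
python3 - <<'E'
from rig import ctrl,cams
import cv2
for n in ["scene","side","wrist"]:
    im=cams.capture(n); cv2.imwrite(f"pics/{n}0.png",im[:,:,::-1]); 
    print(n,cams.camera_info(n))
print(ctrl.sense())
E
```

```text
pics
scene {'fx': 590.5461611879321, 'fy': 590.5461611879321, 'cx': 323.54636866992536, 'cy': 236.47115320995235, 'xyz': array([1493.53845626, -549.11993437,  949.56011675]), 'attitude': array([0.78143586, 0.35525525, 0.2208187 , 0.46302354])}
side {'fx': 565.4649723022117, 'fy': 565.4649723022117, 'cx': 310.6308745041215, 'cy': 235.32056939467515, 'xyz': array([ 311.73175436,  719.03293914, 1028.75908421]), 'attitude': array([-0.15365936, -0.05486734,  0.33995705,  0.92617902])}
wrist {'fx': 371.64829954431775, 'fy': 371.64829954431775, 'cx': 324.1626697127104, 'cy': 241.050885797599, 'xyz': array([525.16379453,  77.59304659, 373.38959327]), 'attitude': array([ 9.88151256e-01, -1.53481474e-01,  5.40011731e-04, -4.90575914e-04])}
{'time_s': 0.15, 'joints': array([-2.23405574e-01,  3.13323399e-01,  1.49821370e+00,  1.91279869e-05,
        1.33100026e+00, -2.23404149e-01]), 'dq': array([-0.00046928, -0.00312773, -0.00412039, -0.0001188 ,  0.00133934,
        0.00139805]), 'tau': array([ 1.79854873e-03, -4.12368500e+01, -2.59796566e+01, -1.57318855e-04,
        3.17765021e-03, -3.62555340e-05]), 'eef_pos': array([5.24824893e+02, 2.95563889e-02, 2.30883952e+02]), 'ee_rot': array([-1.13707919e-04,  9.99999888e-01, -2.98858235e-06, -4.58552695e-04]), 'force': array([ 0.59182752, -0.33721092, -0.2948131 ]), 'wrist_torque': array([-0.00076852, -0.02277254, -0.00139039]), 'grip_width': 1.0024317946114654}
```

View pics/scene0.png

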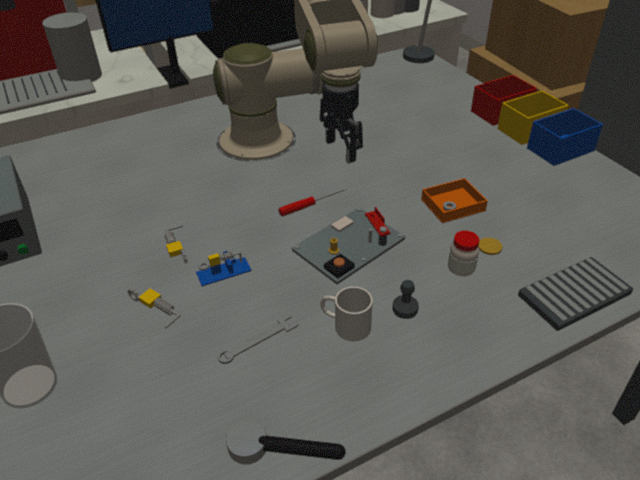

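View pics/side0.png

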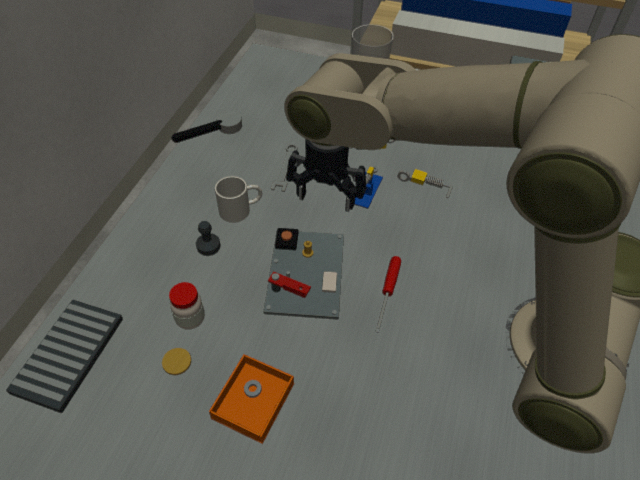

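View pics/wrist0.png

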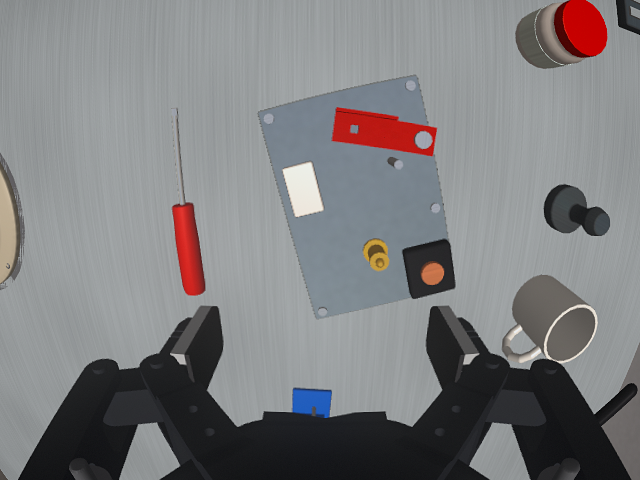

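The scene view shows three spring-like parts: one on the blue cradle (213,260), and loose ones at (175,248) and (150,297). The cradle one matches the description. The wrist view shows the chassis with its post at (378,262) and the lever hole at (354,129).

```bash
cat > h.py <<'E'
from rig import ctrl,cams
import numpy as np, cv2
from scipy.spatial.transform import Rotation as R
from scipy.optimize import least_squares
def rot(q): return R.from_quat([q[1],q[2],q[3],q[0]])
def ray(ci,n,px):
    x=(px[0]-ci['cx'])/ci['fx']; y=(px[1]-ci['cy'])/ci['fy']
    if n=='wrist':
        r=np.hypot(x,y); s=np.sin(r)/r if r>1e-9 else 1; d=np.array([x*s,-y*s,-np.cos(r)])
    else: d=np.array([x,-y,-1.0])
    d/=np.linalg.norm(d); return np.array(ci['xyz']),rot(ci['attitude']).apply(d)
def onz(ci,n,px,z):
    o,d=ray(ci,n,px); return o+d*(z-o[2])/d[2]
def tri(rs):
    A=np.zeros((3,3));b=np.zeros(3)
    for o,d in rs:
        P=np.eye(3)-np.outer(d,d);A+=P;b+=P@o
    p=np.linalg.solve(A,b); return p,[np.linalg.norm((np.eye(3)-np.outer(d,d))@(p-o)) for o,d in rs]
def proj(ci,n,p):
    v=rot(ci['attitude']).inv().apply(np.array(p)-ci['xyz']); x,y,z=v[0],-v[1],-v[2]
    if n=='wrist':
        t=np.arctan2(np.hypot(x,y),z); k=t/max(np.hypot(x,y),1e-9); return np.array([ci['cx']+ci['fx']*x*k,ci['cy']+ci['fy']*y*k])
    return np.array([ci['cx']+ci['fx']*x/z,ci['cy']+ci['fy']*y/z])
def snap(n,f=None):
    ci=cams.camera_info(n); im=cams.capture(n)[:,:,::-1].copy()
    if f: cv2.imwrite('pics/'+f,im)
    return ci,im
E
python3 - <<'E'
from h import *
np.set_printoptions(precision=1,suppress=True)
Z=dict(spring_grip=46,spring_eye=34,cradle=0,hole=52,post_seat=46,lever=46)
for n in ['scene','side','wrist']:
    ci,im=snap(n)
    for t in Z:
        r=cams.tip_of(n,t)
        for q in r[:4]: print(n,t,round(q['p'],2),np.array(q['pixel']),onz(ci,n,q['pixel'],Z[t])[:2])
print(ctrl.sense()['time_s'])
E
```

```text
scene spring_grip 0.66 [148.  301.5] [ 560.8 -482.3]
scene spring_grip 0.64 [215.4 259.4] [ 506.9 -312.6]
scene spring_grip 0.56 [175.5 249.1] [ 428.4 -381.1]
scene spring_grip 0.55 [385.5 231.2] [611.7  75.6]
scene spring_eye 0.96 [186.3 254.9] [ 446.2 -363.1]
scene spring_eye 0.95 [131.  295.9] [ 514.2 -509.1]
scene spring_eye 0.54 [204.4 268. ] [ 508.7 -341.3]
scene spring_eye 0.36 [316.4 204.3] [424.2 -11.3]
scene cradle 0.77 [223.8 274. ] [ 513.3 -301. ]
scene hole 0.66 [372.5 214.5] [548.8  78.3]
scene post_seat 0.78 [330.4 236.1] [563.3 -46.9]
scene lever 0.6 [387.4 231.3] [614.2  79.3]
side spring_grip 0.77 [418.5 175.4] [ 385.  -344.4]
side spring_grip 0.55 [207.8 247.1] [783.8  36.8]
side spring_grip 0.47 [371.  172.9] [ 499.9 -314.5]
side spring_grip 0.42 [375.8 137.7] [ 522.7 -450.4]
side spring_eye 0.7 [402.9 178.3] [ 421.  -334.2]
side spring_eye 0.67 [373.  172.1] [ 498.1 -331.7]
side spring_eye 0.64 [387.1 136.6] [ 497.4 -479.1]
side cradle 0.8 [366.1 189.5] [ 504.8 -299.2]
side hole 0.74 [297.9 288.1] [554.2  80.4]
side hole 0.41 [369.7 172.1] [ 502.6 -310. ]
side post_seat 0.68 [311.9 242.5] [567.7 -51.4]
side lever 0.94 [274.6 276.9] [612.7  65.2]
side lever 0.41 [371.4 170.7] [ 501.  -322.6]
wrist spring_grip 0.2 [308.6 419.9] [ 506.1 -253.2]
wrist hole 0.86 [352.7 128.1] [549.6  76.3]
wrist post_seat 0.89 [376.8 259.5] [575.  -45.2]
wrist lever 0.93 [418.5 136.6] [609.1  70.5]
1.2
```

>>> {"api": "play_rows", "payload": {"steps": [[[-0.003,0.06,0],[0,0,0]],[[-0.003,0.06,0],[0,0,0]],[[-0.003,0.06,0],[0,0,0]],[[-0.003,0.06,0],[0,0,0]],[[-0.003,0.06,0],[0,0,0]],[[-0.003,0.06,0],[0,0,0]],[[-0.003,0.06,0],[0,0,0]],[[-0.003,0.06,0],[0,0,0]],[[0,0,0],[0,0,0]],[[0,0,0],[0,0,0]]]}}

```text
time_s: 2.2
eef_pos: [506.7, -360.5, 230.7]
ee_rot: [-0.0, 1.0, -0.001, -0.0]
force: [-0.3, 1.1, -0.6]
grip_width: 1.001
```

Run:
```python
from h import *
np.set_printoptions(precision=1,suppress=True)
Z=dict(spring_grip=46,spring_eye=34,cradle=0,hole=52,post_seat=46)
for n in ['wrist','scene','side']:
    ci,im=snap(n,n+'1.png')
    for t in Z:
        r=cams.tip_of(n,t)
        for q in r[:3]: print(n,t,round(q['p'],2),np.array(q['pixel']),onz(ci,n,q['pixel'],Z[t])[:2])
s=ctrl.sense();print(s['time_s'],s['eef_pos'])
```

```text
wrist spring_grip 0.89 [335.  307.3] [ 517.3 -455.9]
wrist spring_grip 0.79 [208.5 221.3] [ 398.  -367.2]
wrist spring_grip 0.7 [320.1 163.7] [ 503.3 -315.6]
wrist spring_eye 0.7 [238.5 207.5] [ 425.4 -357.1]
wrist spring_eye 0.67 [321.1 193.9] [ 504. -345.]
wrist spring_eye 0.63 [312.7 335.3] [ 494.2 -496.3]
wrist cradle 0.58 [320.2 141.2] [ 503.  -297.5]
scene spring_grip 0.94 [150.6 301. ] [ 562.  -477.1]
scene spring_grip 0.82 [217.2 259.8] [ 510.1 -309.5]
scene spring_grip 0.63 [174.7 250. ] [ 430.5 -383.7]
scene spring_eye 0.85 [202.4 268. ] [ 506.5 -345.2]
scene spring_eye 0.73 [131.4 293.6] [ 507.8 -506.6]
scene spring_eye 0.6 [186.9 253.6] [ 442.5 -360.4]
scene cradle 0.87 [222.2 272.4] [ 506.5 -302.4]
scene hole 0.76 [372.8 213.9] [547.1  80.2]
scene hole 0.6 [223.1 270.7] [ 556.4 -312.2]
scene post_seat 0.88 [332.  239.1] [574.6 -48.9]
scene post_seat 0.74 [201.5 267.1] [ 515.6 -348.7]
side spring_grip 0.73 [419.5 174.5] [ 383.3 -348.4]
side spring_grip 0.59 [300.8 291. ] [547.4  81.5]
side spring_grip 0.57 [375. 139.] [ 523.3 -444.6]
side spring_eye 0.85 [403.2 176.4] [ 421.8 -341.2]
side spring_eye 0.84 [389.4 137.2] [ 490.9 -478.7]
side spring_eye 0.67 [374.1 173. ] [ 494.6 -329.4]
side cradle 0.85 [363.2 190.2] [ 511.2 -294.4]
side hole 0.87 [303.6 290.9] [540.5  83.3]
side hole 0.49 [205.9 246.6] [785.5  41. ]
side post_seat 0.63 [306.7 242.3] [579.  -48.1]
3.1 [ 507.  -360.   231.3]
```

View pics/wrist1.png

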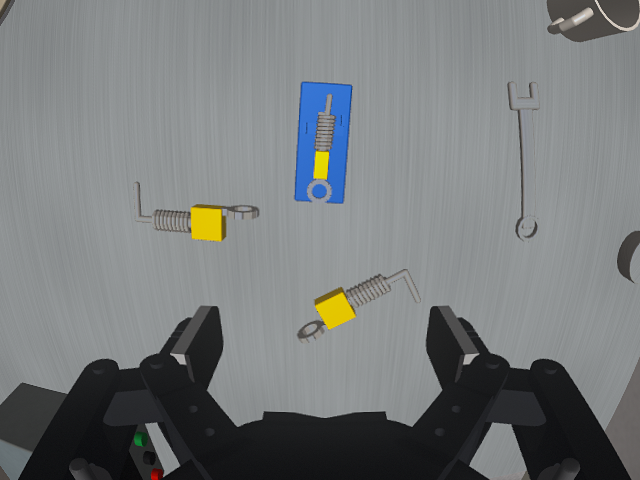

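The wrist view shows the cradle spring clearly smaller than the two decoys: tab (321,165), eye (319,191), coil end and leg around (328,98). The decoys' tabs are at (208,222) and (335,308). I'll check the choice in a close crop.

Run:
```python
from h import *
im=cv2.imread('pics/wrist1.png')[75:210,285:365]
cv2.imwrite('pics/crop1.png',cv2.resize(im,None,fx=4.4,fy=4.4,interpolation=cv2.INTER_CUBIC))
```

```text
(no output)
```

View pics/crop1.png

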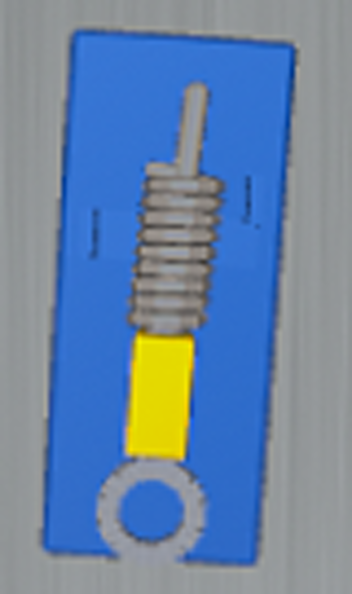

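Run:
```python
from h import *
np.set_printoptions(precision=1,suppress=True)
ci=cams.camera_info('wrist')
f=lambda p,z:onz(ci,'wrist',(285+p[0]/4.4,75+p[1]/4.4),z)[:2]
T=[f(p,58) for p in [(135,336),(195,336),(186,460),(125,460)]]
print('tab',*T, np.mean(T,0))
v=(T[0]+T[1]-T[2]-T[3])/2;print('tab len',np.linalg.norm(v),'yaw',np.arctan2(v[1],v[0]))
e=f((152,510),39);print('eye',e)
for z in(40,47,49.5):print('leg',f((197,92),z),f((187,165),z), 'coil', f((145,335),z),f((188,180),z))
# cradle base (top face height unknown ~?) 
for z in(0,10,20):
  C=[f(p,z) for p in [(75,35),(296,45),(255,562),(45,550)]]
  v=(C[0]+C[1]-C[2]-C[3])/2;print(z,np.mean(C,0),np.linalg.norm(v),np.arctan2(v[1],v[0]))
```

```text
tab [ 500.  -303.6] [ 511.5 -303.6] [ 509.8 -327.9] [ 498.  -327.8] [ 504.8 -315.7]
tab len 24.295061879490586 yaw 1.4928070487933067
eye [ 502.9 -341.1]
leg [ 512.2 -255. ] [ 510.2 -269.9] coil [ 501.6 -304.6] [ 510.4 -273. ]
leg [ 512.1 -255.5] [ 510.1 -270.2] coil [ 501.8 -304.2] [ 510.3 -273.2]
leg [ 512.  -255.7] [ 510.1 -270.3] coil [ 501.8 -304. ] [ 510.3 -273.2]
0 [ 506.1 -299.1] 119.62302035919106 1.5013911734936534
10 [ 506.1 -298.6] 116.42258783130387 1.5013911734936531
20 [ 506.1 -298.2] 113.22215530341664 1.501391173493653
```

>>> {"api": "play_rows", "payload": {"steps": [[[-0.0028,-0.059,0],[0,0,0.0968]],[[0,0,0.05],[0,0,0]],[[0,0,0.05],[0,0,0]],[[0,0,0.05],[0,0,0]],[[0,0,0],[0,0,0]],[[0,0,0],[0,0,0]]], "grip": 0.4, "squeeze": 100}}

```text
time_s: 3.7
eef_pos: [505.2, -316.1, 119.8]
ee_rot: [0.0, 0.999, -0.038, 0.0]
force: [0.4, -0.6, 0.2]
grip_width: 0.6
```

Run:
```python
from h import *
np.set_printoptions(precision=2,suppress=True)
n='wrist'
ci,im=snap(n,'wrist2.png')
s=ctrl.sense();print(s['time_s'],s['eef_pos'],s['ee_rot'],s['grip_width'])
for t,z in(('spring_grip',46),('spring_eye',34)):
  for q in cams.tip_of(n,t)[:3]: print(t,q['p'],q['pixel'],onz(ci,n,q['pixel'],z))
```

```text
3.75 [ 505.63 -316.49  120.87] [ 0.    1.   -0.04  0.  ] 0.6029176153422996
spring_grip 0.98 [352.8, 407.7] [ 517.73 -444.56   46.  ]
spring_grip 0.7 [182.6, 323.5] [ 401.5  -360.75   46.  ]
spring_grip 0.65 [321.7, 253.2] [ 503.92 -315.2    46.  ]
spring_eye 0.71 [320.3, 281.4] [ 500.98 -339.4    34.  ]
spring_eye 0.68 [321.8, 210.7] [ 505.82 -291.16   34.  ]
```

View pics/wrist2.png

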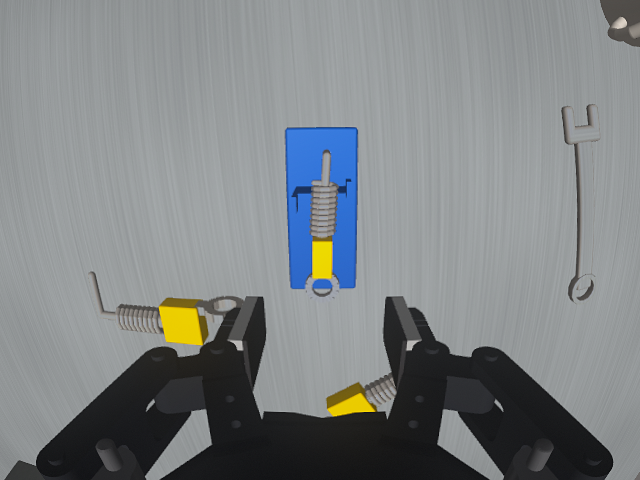

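Run:
```python
from h import *
im=cv2.imread('pics/wrist2.png')[120:305,280:365]
cv2.imwrite('pics/crop2.png',cv2.resize(im,None,fx=3.2,fy=3.2,interpolation=cv2.INTER_CUBIC))
np.set_printoptions(precision=2,suppress=True)
h=cv2.cvtColor(cv2.imread('pics/wrist2.png'),cv2.COLOR_BGR2HSV)
for nm in('wrist2',):
  m=cv2.inRange(h,(24,150,180),(34,255,255)); m[:, :300]=0;m[:,345:]=0;m[300:]=0
  c=max(cv2.findContours(m,0,1)[0],key=cv2.contourArea);r=cv2.minAreaRect(c);print(r)
  ci=cams.camera_info('wrist')
  P=np.array([onz(ci,'wrist',p,58)[:2] for p in cv2.boxPoints(r)]);print(P,P.mean(0))
```

```text
((321.5, 259.5), (37.0, 19.0), 90.0)
[[ 499.91 -304.05]
 [ 510.91 -304.91]
 [ 509.25 -328.24]
 [ 497.85 -327.35]] [ 504.48 -316.14]
```

View pics/crop2.png

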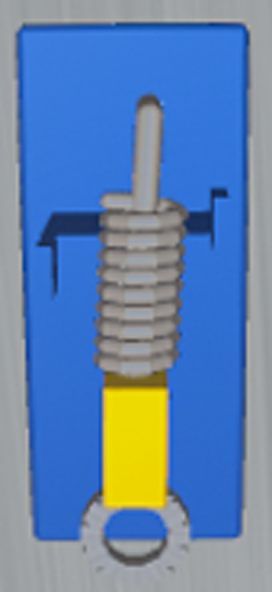

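>>> {"api": "play_rows", "payload": {"steps": [[[-0.0008,0,0.05],[0,0,0]],[[0,0,0.04],[0,0,0]],[[0,0,0.02],[0,0,0]],[[0,0,0.01],[0,0,0]],[[0,0,0],[0,0,0]],[[0,0,0],[0,0,0]]]}}

```text
time_s: 4.45
eef_pos: [505.0, -316.3, 30.3]
ee_rot: [0.001, 0.999, -0.038, 0.001]
force: [-0.5, -0.5, 0.5]
grip_width: 0.6
```

>>> {"api": "play_rows", "payload": {"steps": [[[0,0,0],[0,0,0]],[[0,0,0],[0,0,0]],[[0,0,0],[0,0,0]],[[0,0,0],[0,0,0]],[[0,0,0],[0,0,0]],[[0,0,0],[0,0,0]],[[0,0,0],[0,0,0]]], "grip": 1.0, "squeeze": 100}}

```text
time_s: 5.15
eef_pos: [504.6, -316.0, 29.6]
ee_rot: [0.0, 0.999, -0.038, 0.0]
force: [-1.0, 1.3, 5.8]
grip_width: 0.123
```

Run:
```python
from h import *
np.set_printoptions(precision=2,suppress=True)
ci,im=snap('wrist','wrist3.png')
s=ctrl.sense();print(s['time_s'],s['eef_pos'],s['ee_rot'],s['grip_width'],s['force'])
cv2.imwrite('pics/crop3.png',cv2.resize(im[150:420,180:460],None,fx=2.1,fy=2.1))
```

```text
5.2 [ 504.63 -315.98   29.65] [ 0.    1.   -0.04  0.  ] 0.1201580490881819 [-1.48  1.12  5.71]
```

View pics/crop3.png

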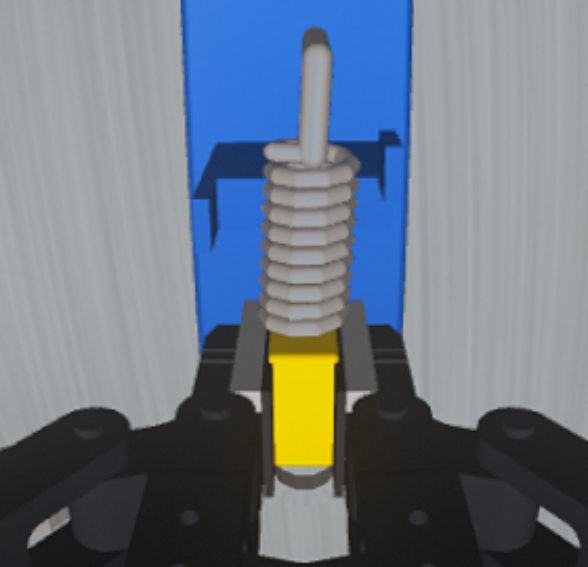

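Run:
```python
from h import *
np.set_printoptions(precision=2,suppress=True)
ci=cams.camera_info('wrist')
u=np.array([np.cos(1.495),np.sin(1.495)]);v=np.array([-u[1],u[0]])
g=np.array([504.6,-316.0])
for nm,p in dict(bend=(315,42),armroot=(313,150),coilstart=(302,322),coilend=(309,165),tabfront=(303,352),tabback=(303,466)).items():
  for z in (47,50,55,58):
    q=onz(ci,'wrist',(180+p[0]/2.1,150+p[1]/2.1),z)[:2]-g; print(nm,z,q@u,q@v)
```

```text
bend 47 62.92516621912483 -2.1807031795151124
bend 50 63.28077585266487 -2.131131045489682
bend 55 63.87345857523156 -2.0485108221140615
bend 58 64.22906820877157 -1.9989386880886322
armroot 47 44.962875452834496 -1.8897722223582503
armroot 50 45.749309604881304 -1.8471780507301125
armroot 55 47.060033191625976 -1.7761877646832143
armroot 58 47.84646734367272 -1.7335935930550797
coilstart 47 13.151725860943566 -0.016335358561564317
coilstart 50 14.701148619754992 -0.018675463151320848
coilstart 55 17.283519884440736 -0.02257563746750324
coilstart 58 18.83294264325216 -0.02491574205720326
coilend 47 42.381130788331554 -1.229654820591386
coilend 50 43.22948793875665 -1.2028935271564416
coilend 55 44.643416522798496 -1.1582913714316083
coilend 58 45.49177367322365 -1.1315300779967163
tabfront 47 6.934578370265383 -0.18864013730771378
tabfront 50 8.633119056684599 -0.18684752161661777
tabfront 55 11.464020200716527 -0.18385982879809393
tabfront 58 13.162560887135744 -0.18206721310699803
tabback 47 -19.57283978803217 -0.15829397146075075
tabback 50 -17.2385201904767 -0.15722920682496144
tabback 55 -13.347987527884197 -0.15545459909858506
tabback 58 -11.013667930328669 -0.15438983446279142
```

>>> {"api": "play_rows", "payload": {"steps": [[[0,0,-0.02],[0,0,0]],[[0,0,-0.05],[0,0,0]],[[0,0,-0.05],[0,0,0]],[[0,0,-0.05],[0,0,0]],[[0,-0.06,-0.04],[0,0,0]],[[0,-0.06,0],[0,0,0]],[[0,-0.06,0],[0,0,0]],[[0,0,0],[0,0,0]],[[0,0,0],[0,0,0]]]}}

```text
time_s: 6.1
eef_pos: [514.4, -184.0, 184.9]
ee_rot: [0.0, 0.999, -0.037, 0.0]
force: [-0.4, -0.4, -0.7]
grip_width: 0.123
```

Run:
```python
from h import *
np.set_printoptions(precision=2,suppress=True)
n='wrist'
ci,im=snap(n,'wrist4.png')
s=ctrl.sense();print(s['time_s'],s['eef_pos'],s['ee_rot'],s['grip_width'],s['force'])
for t,z in(('hole',52),('post_seat',46),('lever',46)):
  for q in cams.tip_of(n,t)[:2]: print(t,q['p'],q['pixel'],onz(ci,n,q['pixel'],z))
```

```text
6.15 [ 514.35 -184.89  184.65] [ 0.    1.   -0.04  0.  ] 0.1172828456732557 [-0.5  -0.82 -1.18]
hole 0.64 [324.0, 361.0] [ 505.19 -307.5    52.  ]
post_seat 0.98 [391.8, 44.6] [575.89 -46.09  46.  ]
```

View pics/wrist4.png

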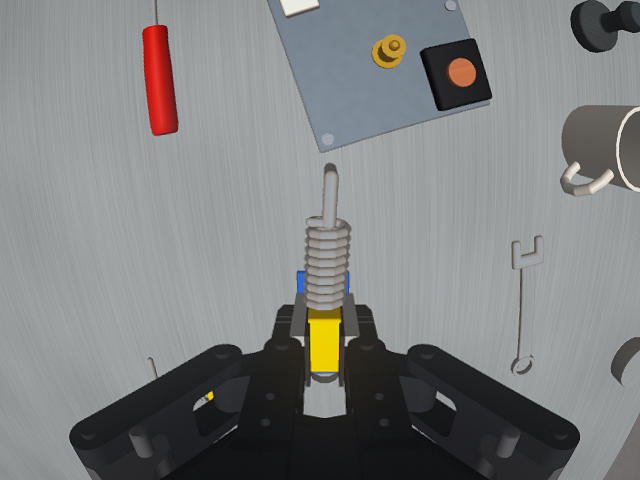

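>>> {"api": "play_rows", "payload": {"steps": [[[0.0034,-0.05,0],[0,0,0]],[[0.0034,-0.05,0],[0,0,0]],[[0.0034,-0.05,0],[0,0,0]],[[0,0,0],[0,0,0]],[[0,0,0],[0,0,0]]]}}

```text
time_s: 6.8
eef_pos: [530.6, -73.3, 184.0]
ee_rot: [0.0, 0.999, -0.038, -0.0]
force: [-0.7, -0.6, -1.4]
grip_width: 0.122
```

Run:
```python
from h import *
np.set_printoptions(precision=2,suppress=True)
n='wrist'
ci,im=snap(n,'wrist5.png')
s=ctrl.sense();print(s['time_s'],s['eef_pos'],s['ee_rot'],s['grip_width'],s['force'])
for t,z in(('hole',52),('post_seat',46),('lever',46)):
  for q in cams.tip_of(n,t)[:2]: print(t,q['p'],q['pixel'],onz(ci,n,q['pixel'],z))
```

```text
6.85 [530.52 -73.93 183.97] [ 0.    1.   -0.04 -0.  ] 0.12163815226723461 [ 0.04 -0.5  -0.49]
hole 0.61 [335.9, 30.6] [550.69  75.59  52.  ]
post_seat 0.86 [380.7, 188.9] [576.35 -46.44  46.  ]
lever 0.75 [416.0, 44.1] [610.66  64.77  46.  ]
lever 0.43 [584.3, 126.1] [767.41   3.69  46.  ]
```

View pics/wrist5.png

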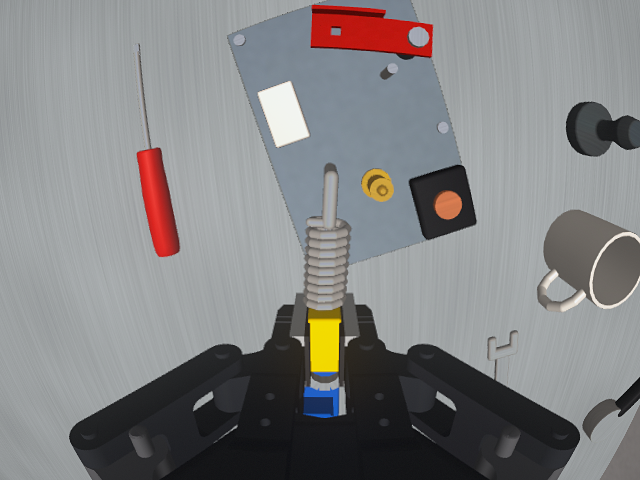

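Run:
```python
from h import *
np.set_printoptions(precision=2,suppress=True)
ci=cams.camera_info('wrist')
im=cv2.imread('pics/wrist5.png')
cv2.imwrite('pics/crop5.png',np.vstack([cv2.resize(im[0:75,295:445],None,fx=4,fy=4,interpolation=2),cv2.resize(im[150:220,335:485],None,fx=4,fy=4,interpolation=2)]))
w0=dict(ci);
```

```text
(no output)
```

View pics/crop5.png

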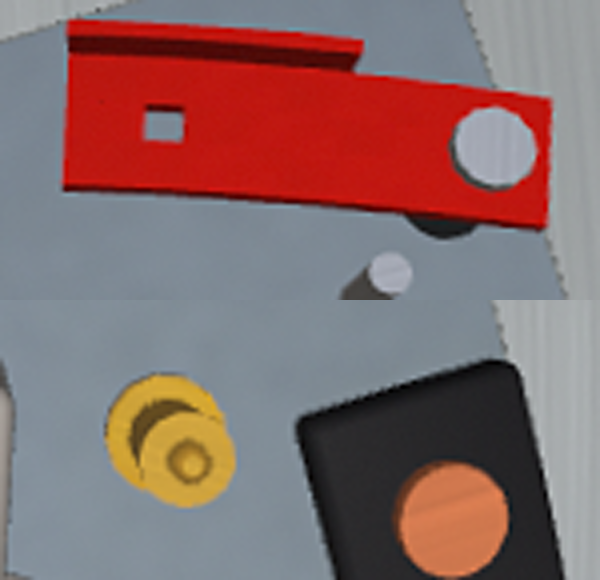

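Run:
```python
from h import *
np.set_printoptions(precision=2,suppress=True)
ci=cams.camera_info('wrist')
f=lambda p,z:onz(ci,'wrist',p,z)[:2]
hole=f((295+165/4,124/4),52); 
a=f((295+65/4,190/4),52); b=f((295+547/4,230/4),52);print('hole',hole,'edge',a,b)
d=(b-a)/np.linalg.norm(b-a);ang=np.arctan2(d[1],d[0]);print('lever dir',ang,np.linalg.norm(b-a),'hole to edge',d[0]*(hole-a)[1]-d[1]*(hole-a)[0],'along',(hole-a)@d)
piv=hole+60*d;print('pivot',piv)
post=f((335+187/4,190),46);pin=f((382.5,190),53);print('post',post,pin)
sp=[f((295+390/4,272/4),z) for z in(40,46,52,58)];print('stop',sp)
# chassis edges: left edge
for z in (8,12):
  l1=f((228,38),z);l2=f((303,265),z);dd=l1-l2;print('chassis left edge ang',np.arctan2(dd[1],dd[0]))
  ci0={'fx':371.648,'fy':371.648,'cx':324.163,'cy':241.05,'xyz':np.array([525.16,77.59,373.39]),'attitude':np.array([.98815,-.15348,.00054,-.00049])}
  c=[onz(ci0,'wrist',p,z)[:2] for p in((258,112),(416,75),(317,318))]
  e1=c[0]-c[2];e2=c[1]-c[0];print(np.arctan2(e1[1],e1[0]),np.linalg.norm(e1),np.arctan2(e2[1],e2[0])+np.pi/2,np.linalg.norm(e2))
# home hole: distance 104 from post and 60 from pivot
D=np.linalg.norm(piv-post);r=60;R1=104;x=(R1*R1-r*r+D*D)/2/D;h=np.sqrt(R1*R1-x*x);e=(piv-post)/D;n=np.array([-e[1],e[0]])
H=post+e*x+n*h;print('home hole',H,'ang post->home',np.arctan2(*(H-post)[::-1]),'lever home ang',np.arctan2(*(piv-H)[::-1]))
q=hole-post;print('post->hole now',np.linalg.norm(q),np.arctan2(q[1],q[0]))
```

```text
hole [551.06  74.39] edge [532.03  62.97] [620.5   52.08]
lever dir -0.12256802681400762 89.14039032918812 hole to edge 13.65397646162207 along 17.49101381406398
pivot [610.61  67.05]
post [577.01 -48.27] [576.58 -47.02]
stop [array([592.16,  45.85]), array([591.  ,  44.95]), array([589.84,  44.06]), array([588.68,  43.17])]
chassis left edge ang 1.7886478134148796
1.8179753857460812 229.56580799457362 1.8152511245902094 159.13034644679178
chassis left edge ang 1.7886478134148798
1.8179753857460812 227.05270355280373 1.8152511245902092 157.38831358933217
home hole [552.33  52.76] ang post->home 1.8103821299315437 lever home ang 0.24055683358381985
post->hole now 125.37603025434836 1.779335987444785
```

>>> {"api": "play_rows", "payload": {"steps": [[[0,0,0],[0,0,-0.1294]],[[0,0,0],[0,0,-0.1294]],[[0,0,0],[0,0,-0.1294]],[[0.0171,-0.0265,0.0297],[0,0,0]],[[0.0171,-0.0265,0.0297],[0,0,0]],[[0.0171,-0.0265,0.0297],[0,0,0]],[[0.0171,-0.0265,0.0297],[0,0,0]],[[0,0,0],[0,0,0]],[[0,0,0],[0,0,0]],[[0,0,0],[0,0,0]]]}}

```text
time_s: 8.0
eef_pos: [562.8, 14.9, 95.9]
ee_rot: [0.0, 0.994, 0.114, 0.001]
force: [0.3, 0.6, -0.1]
grip_width: 0.119
```

```bash
cat > look.py <<'E'
from h import *
import sys
np.set_printoptions(precision=2,suppress=True)
k=sys.argv[1]
ci,im=snap('wrist',f'wrist{k}.png')
s=ctrl.sense();print(s['time_s'],s['eef_pos'],s['ee_rot'],s['grip_width'],s['force'])
x0,y0,x1,y1=map(int,sys.argv[2:6]); f=min(800/(x1-x0),600/(y1-y0))
cv2.imwrite(f'pics/crop{k}.png',cv2.resize(im[y0:y1,x0:x1],None,fx=f,fy=f,interpolation=cv2.INTER_CUBIC)); print('scale',f)
E
python3 look.py 6 220 60 480 255
```

```text
8.05 [562.83  14.96  95.99] [0.   0.99 0.11 0.  ] 0.12232912594804303 [-0.44  0.29 -1.08]
scale 3.076923076923077
```

View pics/crop6.png

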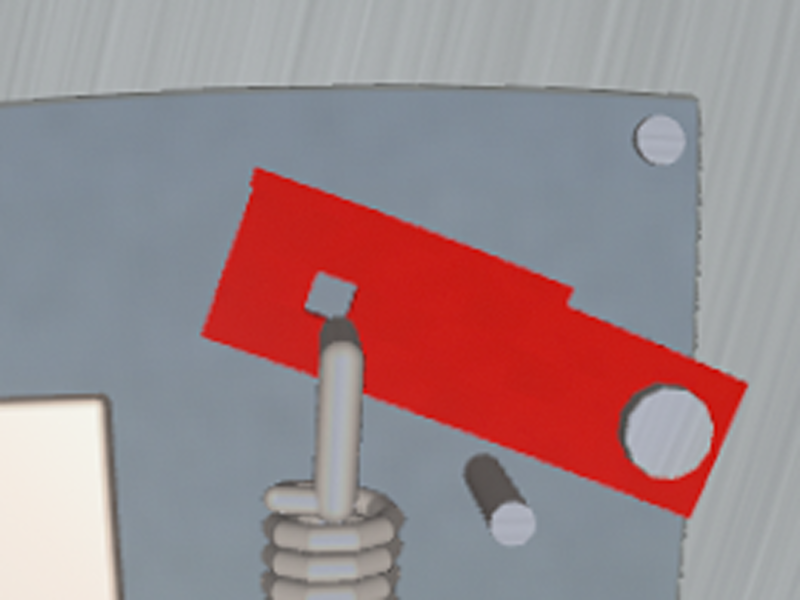

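Run:
```python
from h import *
np.set_printoptions(precision=2,suppress=True)
ci=cams.camera_info('wrist');T=np.array([562.6,15.2]);q=ctrl.sense()['ee_rot']
M=rot(q).as_matrix();u=-M[:2,1];v=-M[:2,0];print('yaw',np.arctan2(u[1],u[0]))
f=lambda p,z:onz(ci,'wrist',(220+p[0]/3.077,60+p[1]/3.077),z)[:2]
h=f((330,296),52);print('hole',h,(h-T)@u,(h-T)@v)
for z in(84,87,90):
  p=f((338,319),z);print('tip far edge',z,(p-T)@u,(p-T)@v)
for z in(110,113,116):
  p=f((342,362),z);print('bend ctr',z,(p-T)@u,(p-T)@v)
for z in (113,116):
  p=f((336,515),z);print('armroot',z,(p-T)@u,(p-T)@v)
```

```text
yaw 1.798229077750044
hole [550.45  76.3 ] 62.26496614742572 -1.9384279715162638
tip far edge 84 61.729383596020284 -2.7043140289310266
tip far edge 87 62.03357289025466 -2.654001235677942
tip far edge 90 62.33776218448902 -2.6036884424249713
bend ctr 110 59.46620332112176 -2.728022222230253
bend ctr 113 59.88485286029812 -2.6669688418080852
bend ctr 116 60.30350239947446 -2.6059154613859157
armroot 113 42.344386629007765 -2.043048341620941
armroot 116 43.182612893193074 -1.9969194516132394
```

>>> {"api": "play_rows", "payload": {"steps": [[[-0.0009,-0.0039,0.0187],[0,0,0]],[[0,0,0.0187],[0,0,0]],[[0,0,0],[0,0,0]],[[0,0,0],[0,0,0]]]}}

```text
time_s: 8.45
eef_pos: [561.2, 18.5, 67.1]
ee_rot: [0.0, 0.993, 0.114, -0.0]
force: [0.4, 0.0, -1.2]
grip_width: 0.122
```

```bash
python3 look.py 7 220 60 480 255
```

```text
8.5 [561.39  18.52  67.4 ] [0.   0.99 0.11 0.  ] 0.1169857119972347 [ 0.98  0.09 -0.6 ]
scale 3.076923076923077
```

View pics/crop7.png

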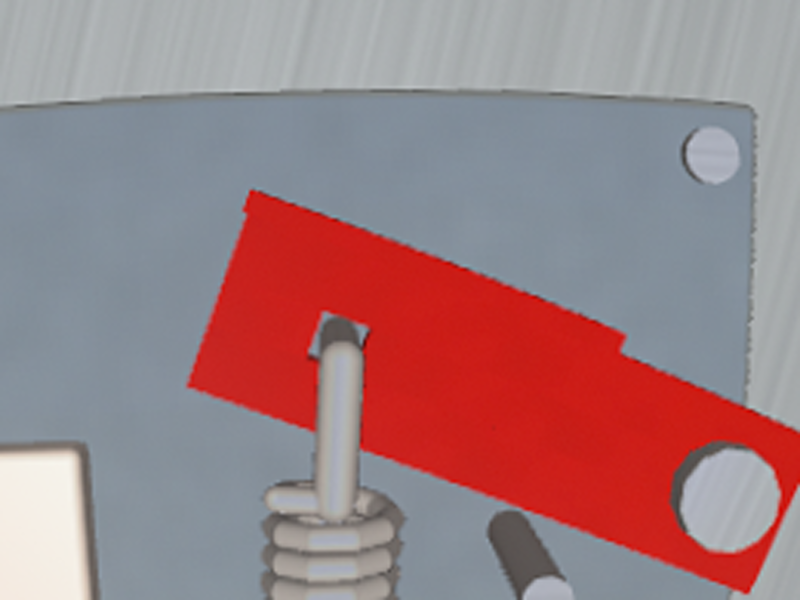

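Run:
```python
from h import *
np.set_printoptions(precision=2,suppress=True)
ci=cams.camera_info('wrist');s=ctrl.sense();T=s['eef_pos'][:2];q=s['ee_rot']
M=rot(q).as_matrix();u=-M[:2,1];v=-M[:2,0]
f=lambda p,z:onz(ci,'wrist',(220+p[0]/3.077,60+p[1]/3.077),z)[:2]
for p in ((339,341),(323,311),(370,327),(308,355)):
  h=f(p,52);print('hole',h,(h-T)@u,(h-T)@v)
for z in(56,58,60):
  p=f((338,318),z);print('tip far edge',z,(p-T)@u,(p-T)@v)
```

```text
hole [550.79  76.22] 58.5942798250031 -2.743710487954342
hole [547.69  79.8 ] 62.783377647130806 -0.535171774284569
hole [554.51  79.1 ] 60.564300119951646 -7.019568097571987
hole [547.05  73.33] 56.63437607928105 1.5473646964455945
tip far edge 56 62.207957361083 -2.537132372188541
tip far edge 58 62.40790108664631 -2.5054574412017594
tip far edge 60 62.60784481220962 -2.4737825102149724
```

>>> {"api": "play_rows", "payload": {"steps": [[[0,0.0009,0.0027],[0,0,0]],[[0,0,0.0013],[0,0,0]],[[0,0,0.0013],[0,0,0]],[[0,0,0],[0,0,0]]]}}

```text
time_s: 8.9
eef_pos: [561.2, 18.2, 62.8]
ee_rot: [-0.0, 0.993, 0.114, -0.0]
force: [0.5, 0.8, -1.2]
grip_width: 0.122
```

>>> {"api": "play_rows", "payload": {"steps": [[[0,0,0.0013],[0,0,0]],[[0,0,0],[0,0,0]]]}}

```text
time_s: 9.1
eef_pos: [561.2, 18.2, 61.8]
ee_rot: [0.0, 0.993, 0.114, -0.0]
force: [-0.6, -0.2, -1.1]
grip_width: 0.121
```

>>> {"api": "play_rows", "payload": {"steps": [[[0,0,0.0013],[0,0,0]],[[0,0,0],[0,0,0]]]}}

```text
time_s: 9.3
eef_pos: [561.2, 18.1, 60.9]
ee_rot: [0.0, 0.993, 0.114, -0.0]
force: [0.6, -0.9, -0.1]
grip_width: 0.123
```

```bash
python3 look.py 8 220 60 480 255
```

```text
9.35 [561.23  18.11  60.88] [ 0.    0.99  0.11 -0.  ] 0.12406760278651258 [ 0.98 -0.55 -0.98]
scale 3.076923076923077
```

View pics/crop8.png

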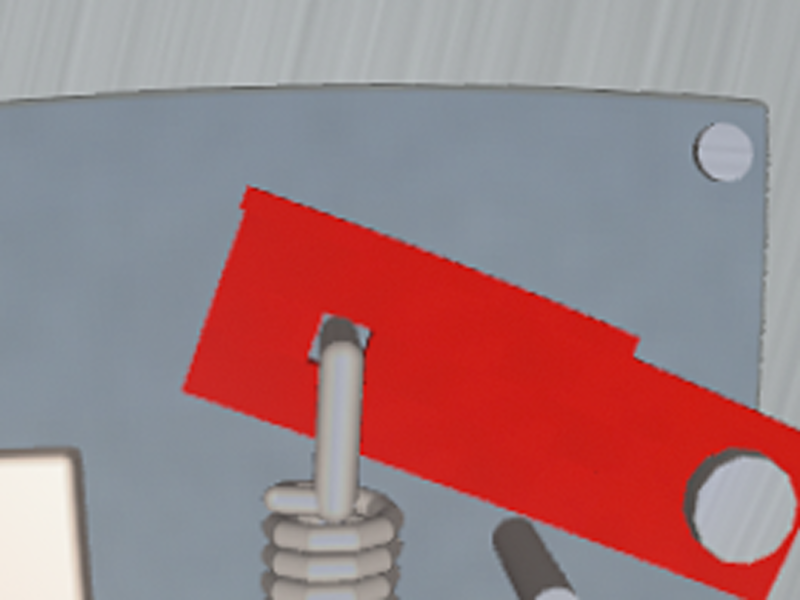

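>>> {"api": "play_rows", "payload": {"steps": [[[0,0,0.0017],[0,0,0]],[[0,0,0],[0,0,0]]]}}

```text
time_s: 9.55
eef_pos: [561.2, 18.1, 59.6]
ee_rot: [0.0, 0.993, 0.114, -0.0]
force: [0.1, -0.9, -2.0]
grip_width: 0.12
```

>>> {"api": "play_rows", "payload": {"steps": [[[0,0,0.0017],[0,0,0]],[[0,0,0],[0,0,0]]]}}

```text
time_s: 9.75
eef_pos: [561.2, 18.2, 58.3]
ee_rot: [0.0, 0.993, 0.114, -0.0]
force: [0.5, -2.1, -0.9]
grip_width: 0.12
```

>>> {"api": "play_rows", "payload": {"steps": [[[0,0,0.002],[0,0,0]],[[0,0,0.002],[0,0,0]],[[0,0,0],[0,0,0]]]}}

```text
time_s: 10.05
eef_pos: [561.1, 18.2, 55.2]
ee_rot: [-0.0, 0.993, 0.114, -0.0]
force: [-0.3, -1.4, -1.1]
grip_width: 0.124
```

>>> {"api": "play_rows", "payload": {"steps": [[[0,0,0.002],[0,0,0]],[[0,0,0.002],[0,0,0]],[[0,0,0],[0,0,0]]]}}

```text
time_s: 10.35
eef_pos: [561.2, 18.2, 52.2]
ee_rot: [-0.0, 0.993, 0.114, -0.0]
force: [-1.0, -1.2, -0.9]
grip_width: 0.12
```

```bash
python3 look.py 9 220 60 480 255
```

```text
10.4 [561.17  18.23  52.23] [-0.    0.99  0.11 -0.  ] 0.12443114110660333 [ 0.68 -1.49 -1.46]
scale 3.076923076923077
```

View pics/crop9.png

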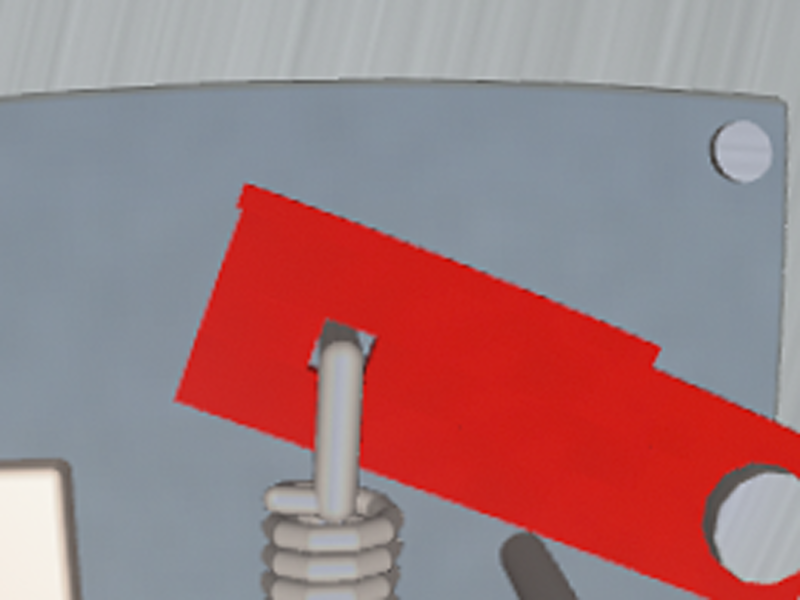

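>>> {"api": "play_rows", "payload": {"steps": [[[0,0.004,0],[0,0,0]],[[0,0.004,0],[0,0,0]],[[0,0.004,0],[0,0,0]],[[0,0.004,0],[0,0,0]],[[0,0,0],[0,0,0]]]}}

```text
time_s: 10.9
eef_pos: [563.3, 6.2, 52.1]
ee_rot: [-0.0, 0.993, 0.114, -0.001]
force: [-5.0, 1.3, 0.1]
grip_width: 0.126
```

>>> {"api": "play_rows", "payload": {"steps": [[[0,0.004,0],[0,0,0]],[[0,0.004,0],[0,0,0]],[[0,0.004,0],[0,0,0]],[[0,0.004,0],[0,0,0]],[[0,0,0],[0,0,0]]]}}

```text
time_s: 11.4
eef_pos: [565.8, -5.4, 52.1]
ee_rot: [-0.0, 0.993, 0.114, -0.001]
force: [-6.4, 0.3, 0.9]
grip_width: 0.122
```

```bash
python3 look.py 10 220 60 480 255
```

```text
11.45 [565.86  -5.33  52.1 ] [-0.    0.99  0.11 -0.  ] 0.12266997084533544 [-5.91 -0.3   1.15]
scale 3.076923076923077
```

View pics/crop10.png

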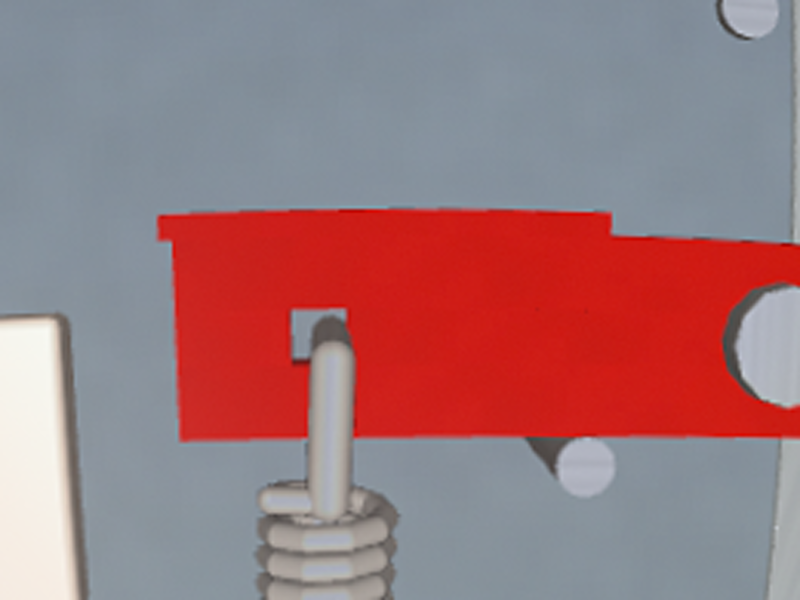

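>>> {"api": "play_rows", "payload": {"steps": [[[0,0,0],[0,0,-0.025]],[[0,0,0],[0,0,-0.025]],[[0,0,0],[0,0,0]],[[0,0,0],[0,0,0]]]}}

```text
time_s: 11.85
eef_pos: [567.1, -5.3, 52.6]
ee_rot: [0.0, 0.991, 0.133, 0.001]
force: [-0.4, 0.2, 0.1]
grip_width: 0.122
```

```bash
python3 look.py 11 220 60 480 255
```

```text
11.9 [567.02  -5.27  52.55] [0.   0.99 0.13 0.  ] 0.11953909101419898 [-0.52  0.35 -0.89]
scale 3.076923076923077
```

View pics/crop11.png

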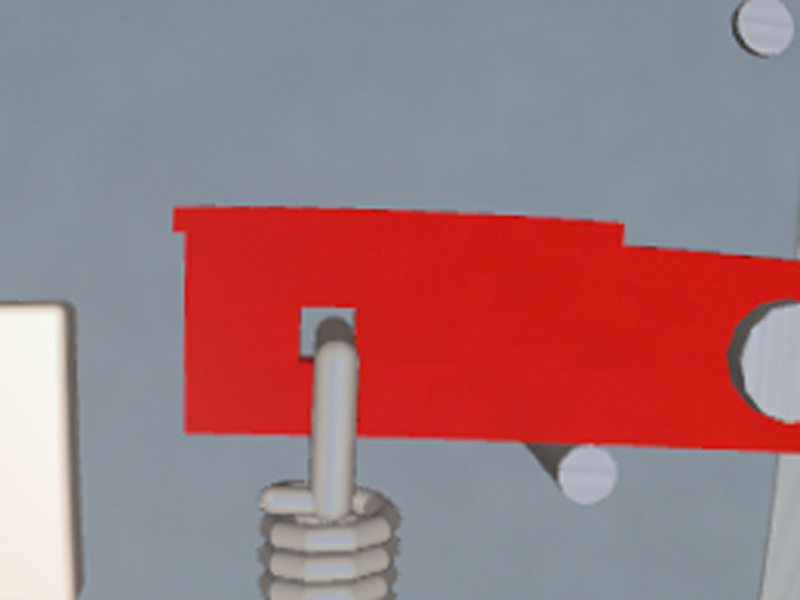

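>>> {"api": "play_rows", "payload": {"steps": [[[-0.0006,0.004,0],[0,0,0]],[[-0.0006,0.004,0],[0,0,0]],[[-0.0006,0.004,0],[0,0,0]],[[0,0,0],[0,0,0]]]}}

```text
time_s: 12.3
eef_pos: [567.8, -14.4, 52.4]
ee_rot: [-0.0, 0.991, 0.133, -0.0]
force: [1.8, 3.6, -0.9]
grip_width: 0.122
```

>>> {"api": "play_rows", "payload": {"steps": [[[-0.0006,0.004,0],[0,0,0]],[[0,0.004,0],[0,0,0]],[[0,0.0024,0],[0,0,0]],[[0,0,0],[0,0,0]]]}}

```text
time_s: 12.7
eef_pos: [569.3, -21.9, 52.3]
ee_rot: [-0.0, 0.991, 0.134, -0.0]
force: [-0.6, 5.4, 0.4]
grip_width: 0.117
```

```bash
python3 look.py 12 180 80 480 410
python3 - <<'E'
from h import *
for n in('side','scene'):
    ci,im=snap(n,n+'12.png')
    c=proj(ci,n,(572,0,55)).astype(int);print(n,c)
    w=80;h=60
    cv2.imwrite(f'pics/{n}c12.png',cv2.resize(im[c[1]-h:c[1]+h,c[0]-w:c[0]+w],None,fx=5,fy=5,interpolation=2))
E
```

```text
12.75 [569.27 -21.79  52.31] [-0.    0.99  0.13 -0.  ] 0.12205876715738868 [-0.58  5.63 -1.05]
scale 1.8181818181818181
side [302 256]
scene [349 228]
```

View pics/crop12.png

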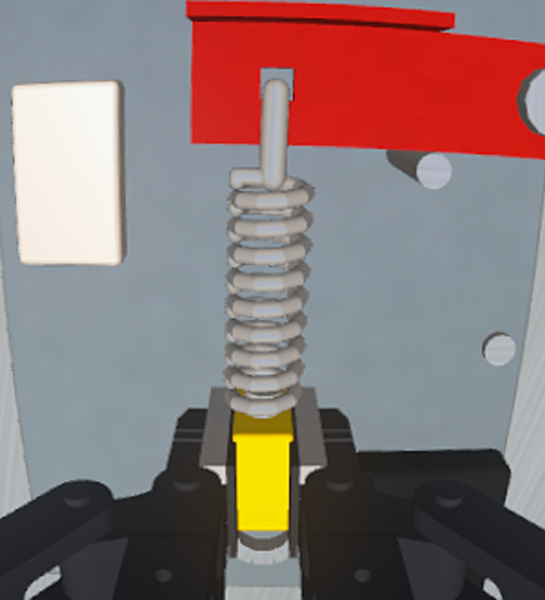

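View pics/scenec12.png

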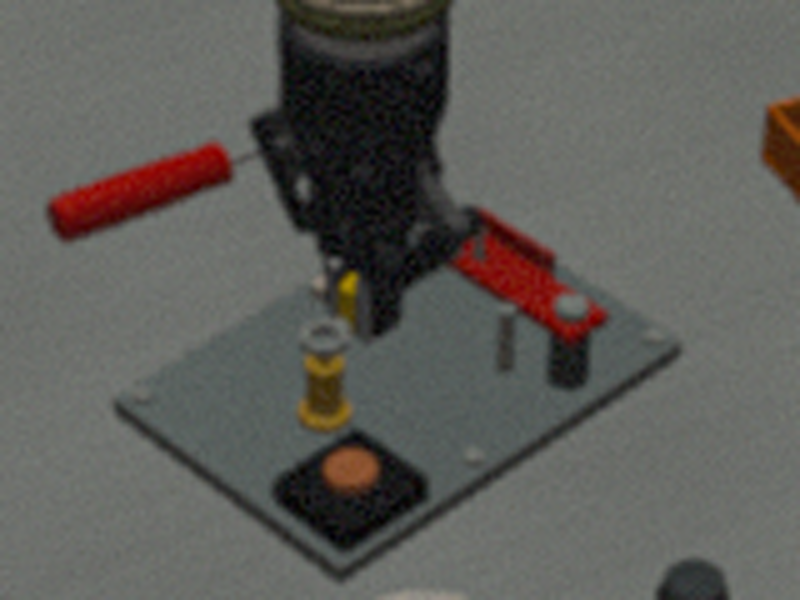

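View pics/sidec12.png

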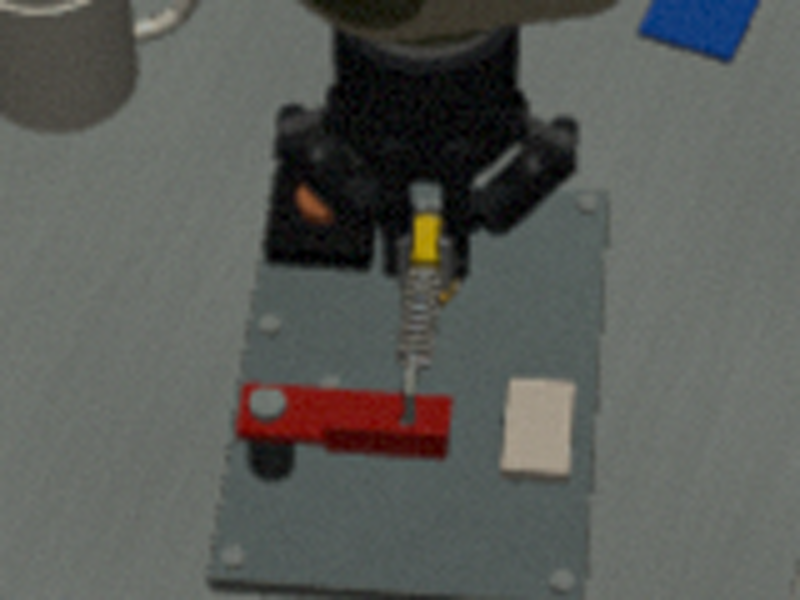

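Run:
```python
from h import *
np.set_printoptions(precision=2,suppress=True)
ci=cams.camera_info('scene')
g=lambda x,y:(269+x/5,168+y/5)
for e in((326,338),(326,336)): print('eye top',onz(ci,'scene',g(*e),61.2))
for e in((324,363),(324,366)): print('shoulder',onz(ci,'scene',g(*e),46))
print('base',onz(ci,'scene',g(325,410),10))
s=ctrl.sense();M=rot(s['ee_rot']).as_matrix();print('eye by kin',s['eef_pos']+26*M[:,1])
im=cv2.imread('pics/scene12.png')[225:260,315:350];cv2.imwrite('pics/e12.png',cv2.resize(im,None,fx=16,fy=16,interpolation=2))
```

```text
eye top [581.71 -46.83  61.2 ]
eye top [580.46 -46.14  61.2 ]
shoulder [581.37 -47.78  46.  ]
shoulder [583.23 -48.82  46.  ]
base [575.13 -43.97  10.  ]
eye by kin [576.13 -46.78  52.32]
```

View pics/e12.png

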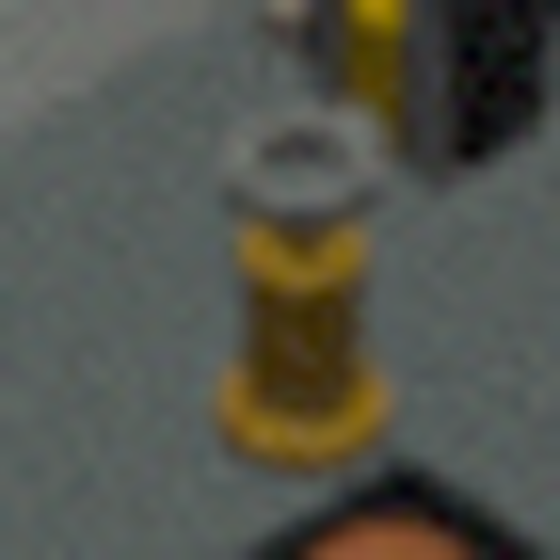

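>>> {"api": "play_rows", "payload": {"steps": [[[0,0,0.0017],[0,0,0]],[[0,0,0.0017],[0,0,0]],[[0,0,0.0013],[0,0,0]],[[0,0,0],[0,0,0]]]}}

```text
time_s: 13.25
eef_pos: [569.2, -21.7, 48.9]
ee_rot: [-0.0, 0.991, 0.134, -0.0]
force: [-0.7, 5.2, 1.5]
grip_width: 0.125
```

>>> {"api": "play_rows", "payload": {"steps": [[[0,0,0.0013],[0,0,0]],[[0,0,0],[0,0,0]]]}}

```text
time_s: 13.45
eef_pos: [569.2, -21.7, 47.9]
ee_rot: [-0.0, 0.991, 0.134, -0.0]
force: [-0.5, 5.2, 0.3]
grip_width: 0.123
```

>>> {"api": "play_rows", "payload": {"steps": [[[0,0,0.0013],[0,0,0]],[[0,0,0],[0,0,0]]]}}

```text
time_s: 13.65
eef_pos: [569.3, -21.7, 47.0]
ee_rot: [-0.0, 0.991, 0.134, -0.0]
force: [-0.7, 5.3, 1.0]
grip_width: 0.121
```

>>> {"api": "play_rows", "payload": {"steps": [[[0,0,0.0013],[0,0,0]],[[0,0,0],[0,0,0]]]}}

```text
time_s: 13.85
eef_pos: [569.2, -21.7, 46.0]
ee_rot: [-0.0, 0.991, 0.134, -0.0]
force: [-0.7, 4.8, -0.4]
grip_width: 0.126
```

>>> {"api": "play_rows", "payload": {"steps": [[[0,0,0.0013],[0,0,0]],[[0,0,0],[0,0,0]]]}}

```text
time_s: 14.05
eef_pos: [569.3, -21.7, 45.1]
ee_rot: [-0.0, 0.991, 0.134, -0.0]
force: [-0.2, 5.5, 2.3]
grip_width: 0.119
```

>>> {"api": "play_rows", "payload": {"steps": [[[0,0,0.0013],[0,0,0]],[[0,0,0],[0,0,0]]]}}

```text
time_s: 14.25
eef_pos: [569.2, -21.7, 44.1]
ee_rot: [-0.0, 0.991, 0.134, -0.0]
force: [-0.5, 6.0, -0.1]
grip_width: 0.118
```

>>> {"api": "play_rows", "payload": {"steps": [[[0,0,0.0011],[0,0,0]],[[0,0,0],[0,0,0]]]}}

```text
time_s: 14.45
eef_pos: [569.2, -21.7, 43.2]
ee_rot: [-0.0, 0.991, 0.134, -0.0]
force: [-0.0, 5.3, 1.0]
grip_width: 0.12
```

Nominally about 1.6 mm left to the shoulder. I'll look before the last bit.

Run:
```python
from h import *
ci,im=snap('scene','scene13.png')
cv2.imwrite('pics/e13.png',cv2.resize(im[225:260,315:350],None,fx=16,fy=16,interpolation=2))
```

```text
(no output)
```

View pics/e13.png

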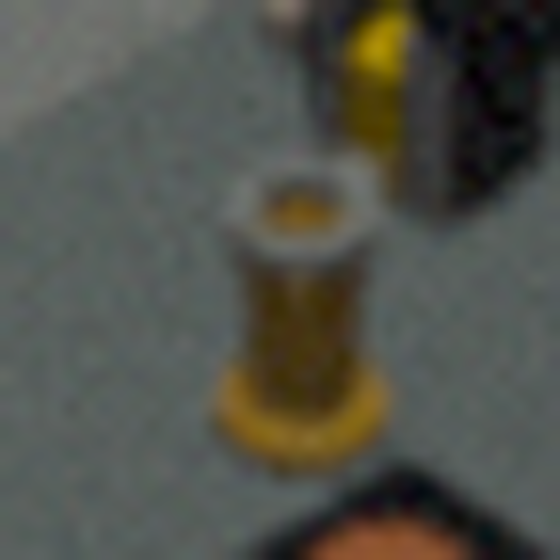

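>>> {"api": "play_rows", "payload": {"steps": [[[0,0,0.0011],[0,0,0]],[[0,0,0],[0,0,0]]]}}

```text
time_s: 14.7
eef_pos: [569.3, -21.7, 42.5]
ee_rot: [-0.0, 0.991, 0.134, -0.0]
force: [-2.1, 5.3, -0.1]
grip_width: 0.124
```

>>> {"api": "play_rows", "payload": {"steps": [[[0,0,0.0008],[0,0,0]],[[0,0,0],[0,0,0]]]}}

```text
time_s: 14.9
eef_pos: [569.3, -21.7, 41.9]
ee_rot: [-0.0, 0.991, 0.134, -0.0]
force: [-1.1, 5.1, 1.8]
grip_width: 0.12
```

The crop shows the brass pin inside the ring at (303,210), so the eye is threaded on the post. Next I'll lower in small steps until contact.

>>> {"api": "play_rows", "payload": {"steps": [[[0,0,0.0007],[0,0,0]],[[0,0,0],[0,0,0]]]}}

```text
time_s: 15.1
eef_pos: [569.3, -21.7, 41.7]
ee_rot: [-0.0, 0.991, 0.134, -0.0]
force: [-2.6, 6.8, 4.5]
grip_width: 0.123
```

>>> {"api": "play_rows", "payload": {"steps": [[[0,0,0.0007],[0,0,0]],[[0,0,0],[0,0,0]]]}}

```text
time_s: 15.3
eef_pos: [569.3, -21.7, 41.6]
ee_rot: [-0.0, 0.991, 0.134, -0.0]
force: [-4.6, 6.1, 8.1]
grip_width: 0.118
```

>>> {"api": "play_rows", "payload": {"steps": [[[0,0,0.0007],[0,0,0]],[[0,0,0],[0,0,0]]]}}

```text
time_s: 15.5
eef_pos: [569.4, -21.7, 41.6]
ee_rot: [0.0, 0.991, 0.134, 0.0]
force: [-6.0, 6.7, 12.5]
grip_width: 0.12
```

>>> {"api": "play_rows", "payload": {"steps": [[[0,0,-0.0011],[0,0,0]],[[0,0,0],[0,0,0]]]}}

```text
time_s: 15.7
eef_pos: [569.3, -21.7, 41.6]
ee_rot: [-0.0, 0.991, 0.134, -0.0]
force: [-2.1, 5.7, 5.4]
grip_width: 0.121
```

>>> {"api": "play_rows", "payload": {"steps": [[[0,0,0],[0,0,0]],[[0,0,0],[0,0,0]],[[0,0,0],[0,0,0]],[[0,0,0],[0,0,0]],[[0,0,0],[0,0,0]]], "grip": 0.72, "squeeze": 20}}

```text
time_s: 16.2
eef_pos: [569.4, -22.0, 41.0]
ee_rot: [0.0, 0.991, 0.134, -0.0]
force: [-0.5, 0.1, 0.0]
grip_width: 0.281
```

```bash
python3 look.py 14 180 80 480 410
python3 - <<'E'
from h import *
ci,im=snap('scene','scene14.png')
cv2.imwrite('pics/e14.png',cv2.resize(im[215:265,315:375],None,fx=11,fy=11,interpolation=2))
E
```

```text
16.25 [569.41 -21.99  40.98] [ 0.    0.99  0.13 -0.  ] 0.2817804237043756 [ 0.01  0.28 -0.8 ]
scale 1.8181818181818181
```

View pics/crop14.png

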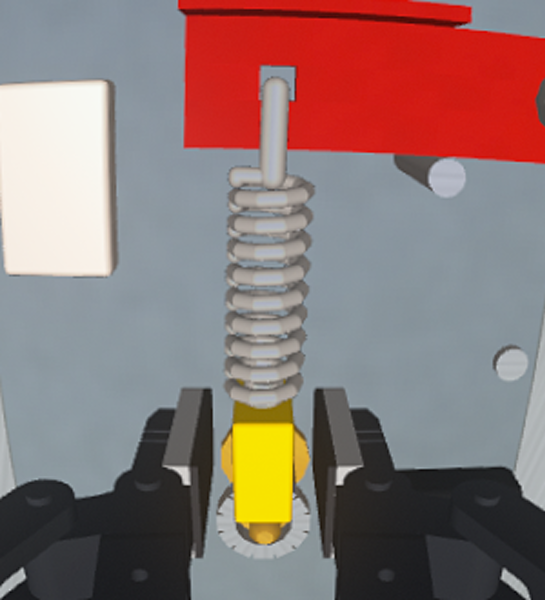

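View pics/e14.png

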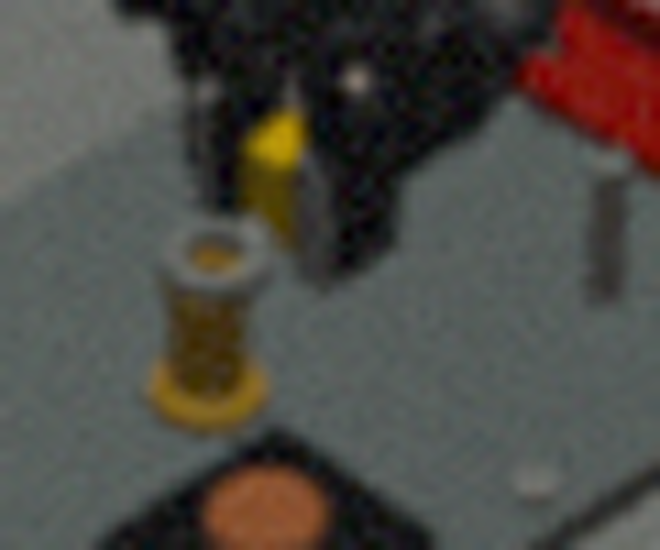

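The tab is free between the pads, the eye surrounds the pin, and the leg is in the hole. I'll retreat straight up.

>>> {"api": "play_rows", "payload": {"steps": [[[0,0,-0.01],[0,0,0]],[[0,0,-0.02],[0,0,0]],[[0,0,-0.03],[0,0,0]],[[0,0,-0.05],[0,0,0]],[[0,0,-0.05],[0,0,0]],[[0,0.06,-0.03],[0,0,0]],[[0,0.06,0],[0,0,0]],[[0,0,0],[0,0,0]],[[0,0,0],[0,0,0]]]}}

```text
time_s: 17.2
eef_pos: [593.0, -108.8, 183.4]
ee_rot: [-0.0, 0.991, 0.133, -0.0]
force: [-0.2, -0.1, -0.3]
grip_width: 0.284
```

```bash
python3 look.py 15 180 0 500 240
python3 - <<'E'
from h import *
for n in('side','scene'):
    ci,im=snap(n,n+'15.png')
    c=proj(ci,n,(570,5,50)).astype(int)
    cv2.imwrite(f'pics/{n}c15.png',cv2.resize(im[c[1]-45:c[1]+45,c[0]-60:c[0]+60],None,fx=6.6,fy=6.6,interpolation=2))
E
```

```text
17.25 [ 592.88 -107.91  183.36] [-0.    0.99  0.13 -0.  ] 0.27956178143398264 [-0.42  0.35 -0.66]
scale 2.5
```

View pics/crop15.png

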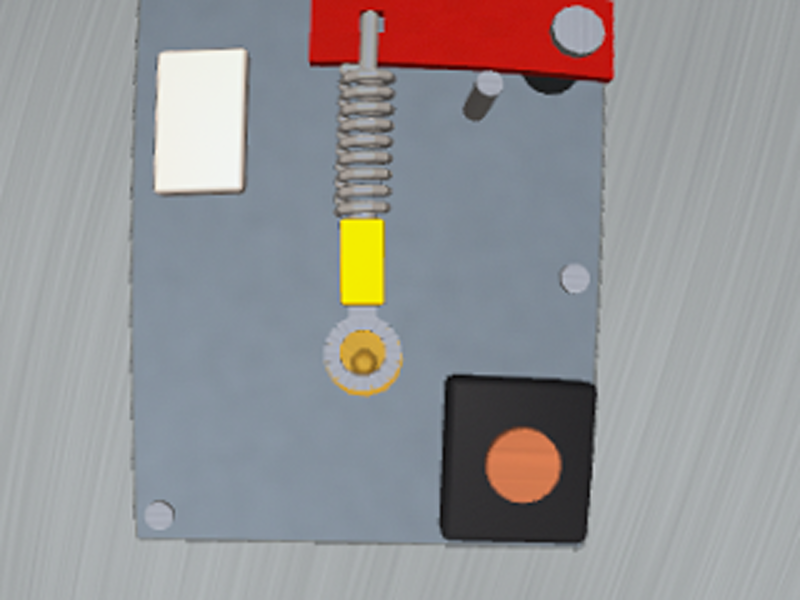

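View pics/scenec15.png

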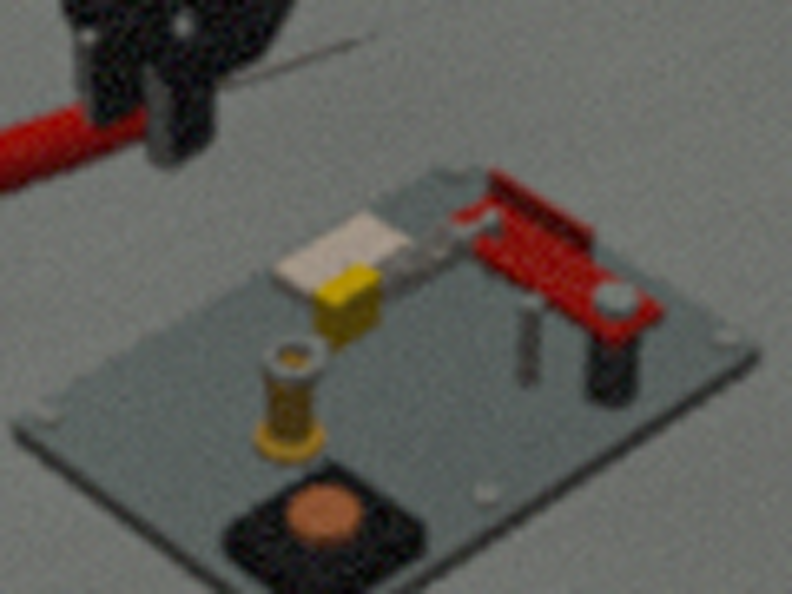

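View pics/sidec15.png

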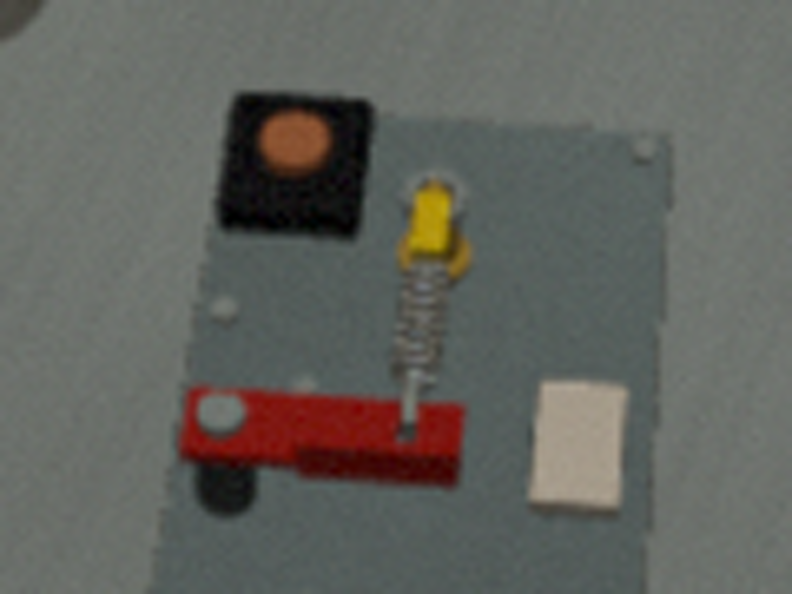

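Run:
```python
from h import *
np.set_printoptions(precision=2,suppress=True)
ims=[cv2.resize(cv2.imread(f'pics/scene{k}.png')[225:260,315:350],None,fx=11,fy=11,interpolation=2) for k in(13,15)]
cv2.imwrite('pics/cmp.png',np.hstack(ims))
ci=cams.camera_info('wrist');f=lambda p,z:onz(ci,'wrist',(180+p[0]/2.5,p[1]/2.5),z)[:2]
a,b=f((312,65),52),f((610,79),52);d=b-a;print('lever ang',np.arctan2(d[1],d[0]))
c,e=f((137,538),10),f((577,546),10);d=e-c;print('chassis x ang',np.arctan2(d[1],d[0]))
t=np.array([f(p,70) for p in((341,220),(384,220),(384,304),(341,304))]);print('tab len if top z=70',np.linalg.norm(t[0]-t[3]),np.linalg.norm(t[0]-t[1]))
n='scene'; s=cams.camera_info(n)
# tab top centre triangulation: wrist & scene
print(ctrl.sense()['time_s'])
```

```text
lever ang 0.2597143584136233
chassis x ang 0.24935694972245961
tab len if top z=70 23.239807209173293 11.578200242325238
17.35
```

View pics/cmp.png

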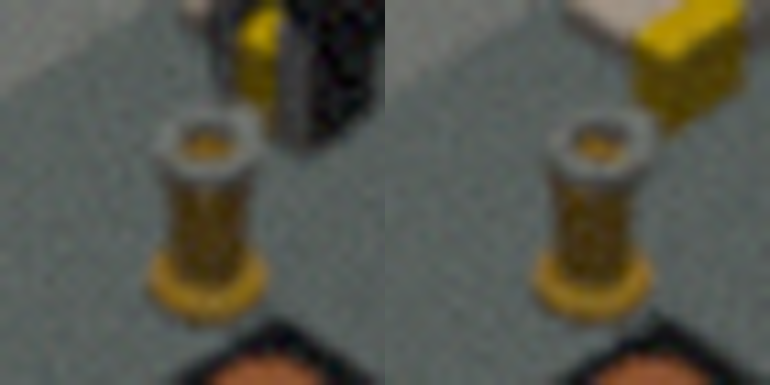

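>>> {"api": "play_rows", "payload": {"steps": [[[-0.0186,0.0373,0.022],[0,0,0]],[[-0.0186,0.0373,0.022],[0,0,0]],[[-0.0186,0.0373,0.022],[0,0,0]],[[0,0,0],[0.18,0,0]],[[0,0,0],[0.18,0,0]],[[0,0,0],[0.18,0,0]],[[0,0,0],[0.18,0,0]],[[0,0,0],[0,0,0]],[[0,0,0],[0,0,0]]]}}

```text
time_s: 18.25
eef_pos: [575.2, -199.7, 133.4]
ee_rot: [-0.275, 0.952, 0.129, -0.038]
force: [-0.2, 0.4, 0.3]
grip_width: 0.279
```

```bash
python3 look.py 16 0 0 640 480
```

```text
18.3 [ 575.3  -199.37  134.24] [-0.27  0.95  0.13 -0.04] 0.27717624400260277 [-0.34 -0.46  0.32]
scale 1.25
```

View pics/wrist16.png

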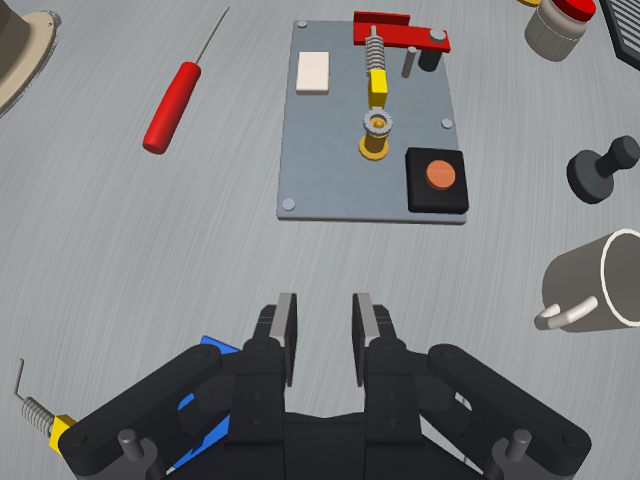

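Run:
```python
import cv2
im=cv2.imread('pics/wrist16.png')[5:165,340:460]
cv2.imwrite('pics/crop16.png',cv2.resize(im,None,fx=3.7,fy=3.7,interpolation=2))
im=cv2.imread('pics/wrist16.png')[60:165,350:410]
cv2.imwrite('pics/crop16b.png',cv2.resize(im,None,fx=5.7,fy=5.7,interpolation=2))
from h import *
ci=cams.camera_info('wrist')
for z in(10,46,51,53):print(z,(proj(ci,'wrist',(576.5,-46.8,z))-[350,60])*5.7)
```

```text
10 [122.58581169 508.56951495]
46 [152.24677149 385.6772502 ]
51 [156.8239202  366.58528036]
53 [158.68906977 358.79547173]
```

View pics/crop16b.png

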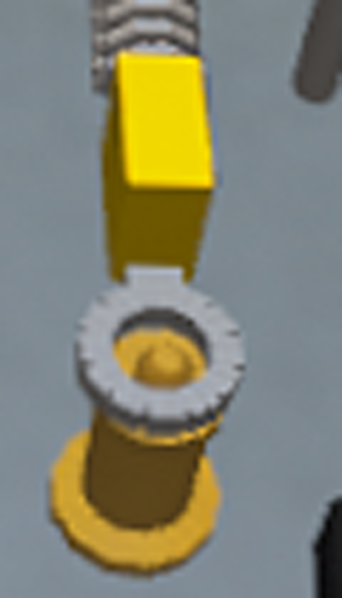

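View pics/crop16.png

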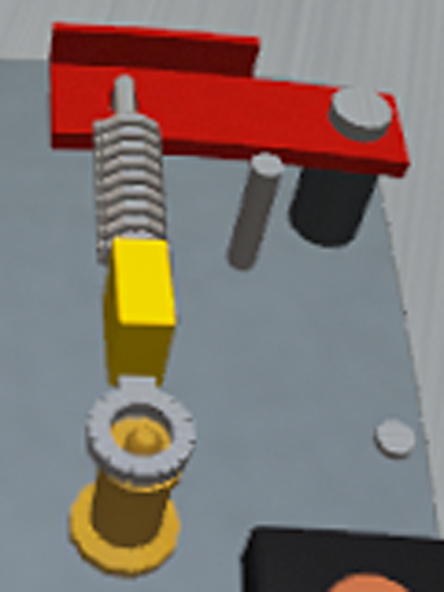

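```bash
python3 -c "
from rig import ctrl
print(ctrl.sense()['force']);print(ctrl.finish_job())"
```

```text
[-0.34006607 -0.46350388  0.32118528]
the job is handed in; nothing more can be done
None
```

The spring is fitted and the job is handed in at about 18 s. Its leg is in the lever hole, its eye is down on the brass post's shoulder, and the lever is held home.

**What I did:**
- I took the smallest spring from the blue cradle by its yellow tab.
- I lowered its leg into the hole in the red lever, with no clear contact force.
- I drew the lever home, stretched the spring at about 5.5 N, threaded the eye over the pin and lowered it until it touched. Then I let go and backed away.

**Last checks:**
- **Eye:** contact came with the eye's underside at about 46 mm, matching the shoulder height. The last oblique wrist picture shows the ring level, with the shoulder rim directly beneath it and the pin inside.
- **Lever:** it is against its stop pin, at 0.26 rad against 0.25 rad for the chassis axis, which is within measuring error.
- **Robot:** it is clear, with wrist force near zero.

**Forces and disagreements:**
- The highest forces I read were a sideways load of about 6 N while swinging the lever, which I relieved by turning the tool, and about 12.5 N upward when seating the eye. With the sideways and pull components, that seating reading comes to about 15 N in total. It was mostly the eye pressing on the post's shoulder, with about 6.7 N of it pull along the spring.
- The scene camera's estimate of the post was about 5 mm off the wrist camera's. It put the eye and the post within about 2 mm of each other, and I relied on the wrist camera.
- The tab's apparent size in one late view was about 3% small, about one pixel.

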